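Load a power module into the clamshell test fixture

TASK

Load the power module for test: open the fixture's hinged lid, set the module down level on the two locating pins so that its base plate sits fully home on the nest, without forcing or dropping it, let go of it, then close the lid completely. Leave the other things on the bench where they lie.

Things in the scene. Friction and masses are not known exactly. Their poses are not given: they have to be found in the camera images.
- fixture: Test fixture fixed to the bench: black base box 150 (x) x 184 (y) mm, deck 40 mm up, clear lid over it hinged along its +x side. Origin: centre of its underside, on the bench; +x from handle to hinge (roughly the robot's left), z up. Lid rest posts (x -52, y +-80 mm) and hinge pedestals (x 68, y +-62 mm) stand 90 mm high. Four white seat pads carry the module's plate 46 mm up.
- big_pin (a point): Axis of the steel locating pin of 10 mm diameter, at the seat pads' top height (46 mm above the bench); in the fixture's frame x = 0, y = +52 mm. The pin is straight for 5 mm above the pads, then tapers over 4 mm; tip 55 mm above the bench. Axes as the fixture's.
- small_pin (a point): Axis of the steel locating pin of 6 mm diameter, same heights as the big pin's; in the fixture's frame x = 0, y = -52 mm. Axes as the fixture's.
- lid (a joint): Lid angle in rad: 0 closed, grows as it opens upward, stop at 2.1. Turns about the fixture's y axis through point lid_hinge. Hinge friction holds the lid (0.45 kg) where it is left; about 5 N at the handle moves it. Four short sprung pads under it press on the seated heat sink (about 1 N each) in the last 3 mm of closing; opened past about 1.7 it leaves the nest free from above.
- lid_hinge (a point): Point on the lid's hinge axis in the fixture's middle plane, 96 mm above the bench, 70 mm to +x of the fixture's origin; axes as the fixture's.
- lid_handle (a point): Middle of the lid's handle: a black round bar, 12 mm diameter, 112 mm long, parallel to the hinge and 175 mm from its axis, on two arms at y = +-50 mm with a 40 mm gap to the lid's front edge for a finger. 96 mm above the bench when closed. From above it can be pinched across the bar and turns in the fingers, at any lid angle. The point turns with the lid.
- module: Power module, about 0.3 kg: aluminium base plate 80 (x) x 130 (y) x 6 mm, green circuit board on it, white connector at its -x edge, finned heat sink 55 (x) x 42 (y) mm in the middle from 8 to 34 mm above the underside: pinch it across the 42 mm (along y). Goes in with its axes along the fixture's, connector to the handle side; does not fit turned round. Origin: centre of the plate's underside.
- big_hole (a point): Centre of the module's round 11.5 mm hole (for the 10 mm pin), at the plate's underside, y = +52 mm in the module's frame; axes as the module's.
- slot_hole (a point): Centre of the module's slot, 7.5 (x) x 11.5 (y) mm (for the 6 mm pin), at the plate's underside, y = -52 mm in the module's frame; axes as the module's.
- calculator: Bystander: desk calculator 130 (x) x 78 (y) x 15 mm lying flat. Origin: centre of its underside.
- screwdriver_small: Bystander: small screwdriver with a blue handle, 129 mm long along its y, 13 mm high, lying on the bench. Origin: centre of its underside.
- tweezers: Bystander: steel tweezers, 122 mm long along y, 8 mm high. Origin: centre of the underside.
- side_cutters: Bystander: side cutters with red grips, 59 x 146 mm (along y), 10 mm high. Origin: centre of the underside.
- tape_green: Bystander: roll of green tape, 86 mm diameter, 18 mm high, lying flat. Origin: centre of the underside.

How it is judged:
On the way, in this order (a step that is already met when the one before it is completed fails the run):
1. the lid is opened (value of joint lid above 1.2 rad), for 0.1 s.
2. the module sits home on both pins, let go, with the lid still open (distance between big_hole and big_pin below 0.003 m and distance between slot_hole and small_pin below 0.003 m and contact force between the fingers and module below 0.3 N and value of joint lid above 0.5 rad), for 0.2 s.
At the end, for the whole second after the job is handed in: The module sits home on both pins (each hole within 3 mm of its pin at the seat's height), at rest, and the lid is closed to within 0.04 rad (distance between big_hole and big_pin below 0.003 m and distance between slot_hole and small_pin below 0.003 m and value of joint lid below 0.04 rad and linear speed of module below 0.02 m/s); the robot touches nothing.
It fails at once if the module is forced or dropped onto the fixture (more than 45 N between them) (contact force between module and fixture above 45 N).
It fails at once if a bystander is pushed more than 4 cm away (distance of any of calculator, screwdriver_small, tweezers, side_cutters, tape_green from where it was at the start of the episode above 0.04 m).
It also fails if it takes over 72 s, if anything falls off the work surface, if the arm or the gripper's body presses on something with over 40 N, if the wrist force passes 120 N, or if a joint passes its speed limit or range.

ROBOT

A 7-joint arm with a two-finger parallel gripper is mounted at the origin on a cart in front of the work surface, level with it; the furniture and walls round the work are solid. World frame = base frame: x ahead of the robot, y to its left, z up, the work surface at z = 0. Lengths are in m, angles in rad, forces in N, time in s.
With the tool pointing down it reaches from about 0.35 to 0.9 m from the base axis. Payload 8.1 kg.
Tool frame: the origin (TCP) lies midway between the tips of the shut fingers; the grasp point (between the pads) lies 19 mm behind it (r.pinch_z is the distance from the TCP to the grasp point, in m); z points along the fingers, y is the line along which they close (so a half turn about z gives the same grasp; the last joint's range is limited). The gripper opens to 92 mm and grips with 3 to 60 N. Pads are 19 mm wide; open, the fingers measure 130 mm over their backs; the gripper's body (75 mm by 190 mm) begins 47 mm behind the grasp point.
Start: joints at [-1.288, 0.434, 0.025, 1.573, -0.012, 1.134, -0.075], TCP at [0.235, 0.579, 0.227] pointing down, gripper open.
Joint ranges: [-2.62, 2.62], [-0.44, 2.09], [-1.27, 1.32], [0.08, 2.57], [-1.32, 4.46], [0.12, 2], [-2.74, 2.74]. Speed limits (rad/s): [2.22, 2.22, 3.01, 3.01, 3.14, 3.14, 3.14].

INTERFACE

Orientations are given as a unit quaternion [x, y, z, w].
In Python, from rig import r gives the robot as it stands. Calls block until the motion is done:
- r.move_pose(position, orientation): joint-space move of the TCP to a pose.
- r.movel(position, attitude=None, velocity=0.15, force_limit=None): straight line of the TCP; attitude=None keeps the orientation; velocity is the mean speed in m/s. With force_limit (N) it stops when the force on the tool has changed by that much, and returns True; else False.
- r.movej(angles): joint-space move.
- r.move_gripper(opening, strength=None): finger opening in m; strength is the grip in N (None keeps the last); returns when the fingers have stopped.
- r.wait(seconds).
- r.solve_ik(position, orientation): joint angles nearest the present ones, or None.
- r.grab_frame(name): name is "side" or "top"; returns (picture, depth): 480x640x3 uint8, red, green, blue; 480x640 float32, m along the optical axis (not along the pixel's ray), 0 where there is no reading.
- r.camera_model(name): a dict with "camera_matrix" (3x3 intrinsics, pixels), "origin" and "attitude" of the camera in the world. Camera axes: x right, y down, z forward; pixel columns grow to the right and rows downward; lengths in m; the calibration is good to about 2 mm. A picture is of the moment at which its call begins. camera_model takes no time and is no camera call.
A pose or a line that the arm cannot do raises r.Unreachable and nothing moves.
- r.job_done(): hands the job in; it is judged then, once.
Readings, each from a call of its own:
- r.current_time_s(): time.
- r.current_q(): joint angles.
- r.current_qd(): joint speeds.
- r.current_joint_torque(): joint torques, N m.
- r.current_tcp_pos(): TCP position.
- r.current_orientation(): TCP orientation.
- r.current_ft_force(): force on the tool from outside, world axes, zero at the start.
- r.current_moment(): the same for the moment, N m.
- r.current_width(): finger opening in m.
- r.current_finger_force(): force on a finger pad.
Only numpy, scipy, OpenCV 4.12 (cv2) and the standard library are available. Lean on these libraries where they do the work, as an engineer would, in place of code of your own. Each camera call takes 0.05 s, during which the arm holds its last target. There are 200 camera calls.

## Working session

There is one attempt and no reset: what is moved stays moved. The work goes in short steps, each a Python script; the robot and the scene stay as the last script left them, time stands still between calls to the robot, and variables do not carry over. Pictures are saved under pics/ and viewed, at most 10 in all, crops included, and the job is handed in when it is done.

```bash
mkdir -p pics; ls
python3 - <<'E'
from rig import r
import cv2,numpy as np
for n in("top","side"):
    p,d=r.grab_frame(n); np.savez(f"pics/{n}0.npz",p=p,d=d); cv2.imwrite(f"pics/{n}0.png",p[:,:,::-1])
    m=r.camera_model(n); print(n,{k:np.round(v,4).tolist() for k,v in m.items()})
print(r.current_tcp_pos(),r.current_orientation(),r.current_time_s(),r.pinch_z)
E
```

```text
pics
top {'camera_matrix': [[603.4615, 0.0, 324.6391], [0.0, 603.4615, 254.1465], [0.0, 0.0, 1.0]], 'origin': [0.3594, -0.0276, 1.4242], 'attitude': [-0.6978, 0.714, -0.0409, 0.0392]}
side {'camera_matrix': [[620.5182, 0.0, 322.0336], [0.0, 620.5182, 244.4604], [0.0, 0.0, 1.0]], 'origin': [0.347, -1.4159, 1.1025], 'attitude': [0.8918, -0.0461, 0.0274, -0.4492]}
[0.23506506 0.57859333 0.22601462] [ 1.91751028e-01  9.81443323e-01 -7.36759694e-04 -6.64528750e-05] 0.1 0.0188
```

View pics/top0.png

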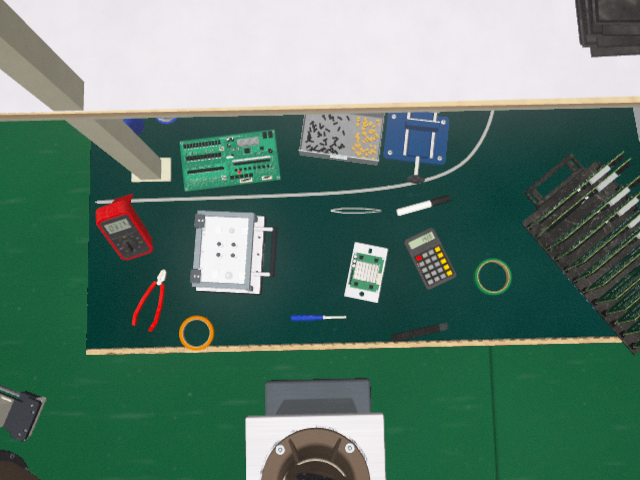

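View pics/side0.png

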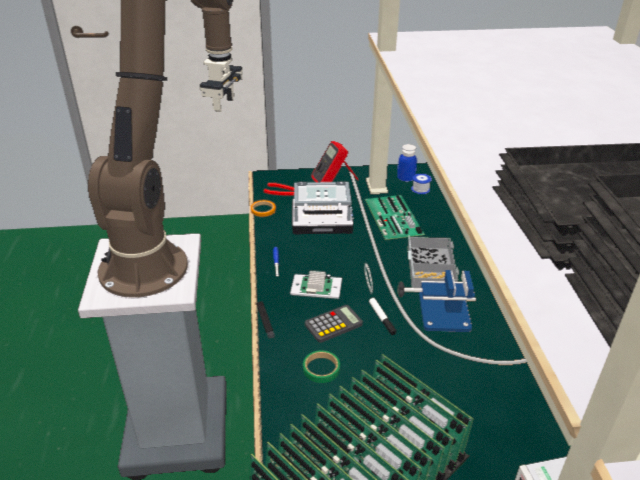

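The top view shows the fixture at about (230,252) with its handle at (271,250), facing the robot's right, and the module at (367,272). The side view shows them at about (322,207) and (316,285). I'll zoom in next and measure with depth.

```bash
cat > h.py <<'E'
import numpy as np,cv2
from scipy.spatial.transform import Rotation as R
def cam(r,n):
    m=r.camera_model(n); return np.array(m["camera_matrix"]),np.array(m["origin"]),R.from_quat(m["attitude"]).as_matrix()
def cloud(r,n,d):
    K,o,A=cam(r,n); v,u=np.mgrid[:480,:640]
    return (np.stack([(u-K[0,2])/K[0,0]*d,(v-K[1,2])/K[1,1]*d,d],-1))@A.T+o
def plane(r,n,uv,z):
    K,o,A=cam(r,n); uv=np.atleast_2d(uv).astype(float)
    D=np.c_[(uv-K[:2,2])/K[0,0],np.ones(len(uv))]@A.T
    return o+D*((z-o[2])/D[:,2])[:,None]
def proj(r,n,P):
    K,o,A=cam(r,n); q=(np.atleast_2d(P)-o)@A@K.T; return q[:,:2]/q[:,2:]
E
python3 - <<'E'
from rig import r
from h import *
t=np.load("pics/top0.npz");s=np.load("pics/side0.npz")
z=lambda p,x,y,w,h,f:cv2.resize(p[y:y+h,x:x+w,::-1],(w*f,h*f),interpolation=cv2.INTER_CUBIC)
a=z(t["p"],185,200,100,100,4);b=z(t["p"],330,232,70,75,4)[:,:400]
c=z(s["p"],280,170,80,70,4);d=z(s["p"],280,262,70,40,4)
im=np.zeros((800-100,800,3),np.uint8);im[:400,:400]=a;im[:300,400:680]=b;im[410:690,:320]=c;im[410:570,400:680]=d
im=cv2.resize(im,(680,595));cv2.imwrite("pics/zoom.png",im)
C=cloud(r,"top",t["d"]);S=cloud(r,"side",s["d"])
hsv=cv2.cvtColor(t["p"],cv2.COLOR_RGB2HSV)
for (u,v) in [(230,252),(271,250),(367,272),(198,215),(355,290),(430,260)]: print("t",(u,v),C[v,u].round(3),hsv[v,u])
for (u,v) in [(322,207),(318,280)]: print("s",(u,v),S[v,u].round(3))
# heights on the module from both cams
for nm,P in(("t",C),("s",S)):
    m=(abs(P[...,0]-.42)<.09)&(abs(P[...,1]+.1)<.09)&(P[...,2]>.004)
    q=P[m]; print(nm,len(q),q.mean(0).round(3),np.percentile(q[:,2],[5,25,50,75,95,99]).round(4))
E
```

```text
t (230, 252) [0.519 0.176 0.106] [120   1 247]
t (271, 250) [0.52  0.085 0.114] [90 22 58]
t (367, 272) [ 0.476 -0.131  0.013] [ 16  16 205]
t (198, 215) [0.604 0.247 0.1  ] [103  20 112]
t (355, 290) [ 0.435 -0.102  0.006] [  0   2 239]
t (430, 260) [ 0.501 -0.281  0.01 ] [ 20  13 116]
s (322, 207) [0.528 0.201 0.044]
s (318, 280) [ 0.481 -0.144  0.038]
t 3293 [ 0.412 -0.081  0.527] [0.0044 0.0068 0.0131 1.4242 1.4242 1.4242]
s 1011 [ 0.447 -0.125  0.014] [0.0043 0.0059 0.0091 0.0223 0.0347 0.0372]
```

View pics/zoom.png

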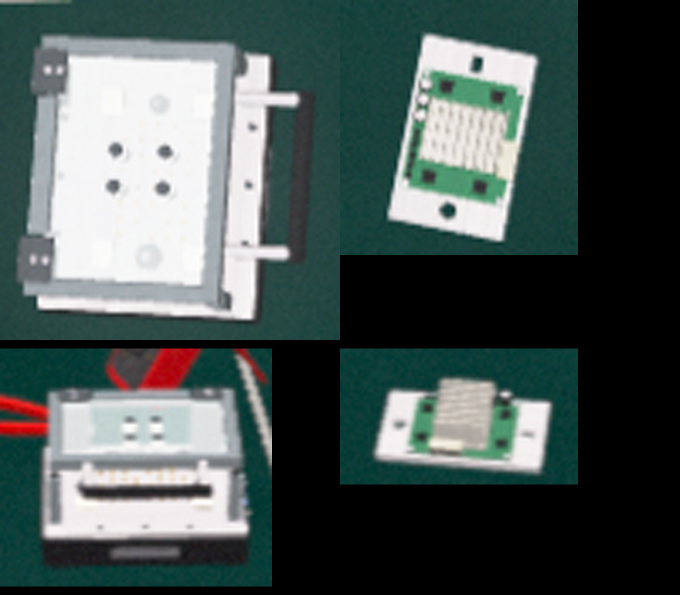

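The lid crop shows the handle bar from about (276,227) to (272,277) in the top view, with the big pin on the robot's side. The module's round hole is also on the robot's side, and its connector faces right, so it is nearly aligned already. Next I'll measure the bar, the plate, the holes and the sink.

```bash
cat >> h.py <<'E'
def blobs(mask,box,amin=8):
    x0,y0,x1,y1=box; m=np.zeros(mask.shape,np.uint8); m[y0:y1,x0:x1]=mask[y0:y1,x0:x1]
    n,l,st,c=cv2.connectedComponentsWithStats(m,connectivity=4)
    return sorted([(int(st[i,4]),c[i],l==i) for i in range(1,n) if st[i,4]>=amin],key=lambda t:-t[0])
def rect(m): return cv2.minAreaRect(np.argwhere(m)[:,::-1].astype(np.float32))
def tri(r,a,b):  # pixel in top, pixel in side -> point, gap
    o1=cam(r,"top")[1];o2=cam(r,"side")[1]
    d1=plane(r,"top",a,0)[0]-o1;d2=plane(r,"side",b,0)[0]-o2
    s=np.linalg.lstsq(np.c_[d1,-d2],o2-o1,rcond=None)[0]
    p,q=o1+s[0]*d1,o2+s[1]*d2; return (p+q)/2,np.linalg.norm(p-q)
E
python3 - <<'E'
from rig import r
from h import *
I={};H={}
for n in("top","side"):
    I[n]=np.load(f"pics/{n}0.npz")["p"]; H[n]=cv2.cvtColor(I[n],cv2.COLOR_RGB2HSV)
# handle
c={}
for n,box in(("top",(264,218,284,290)),("side",(298,204,348,219))):
    h=H[n]; g=I[n].astype(int); m=(g.max(2)<75)&(g[...,1]-g[...,0]<18)
    b=blobs(m,box); print(n,[(k[0],k[1].round(1)) for k in b[:3]]); rc=rect(b[0][2]); print(rc); c[n]=rc[0]
    bp=cv2.boxPoints(rc); 
    if n=="top":
        e=plane(r,n,bp,.096); print("bar corners",e.round(4).tolist())
print("handle tri",tri(r,c["top"],c["side"]), "on plane .096",plane(r,"top",c["top"],.096),plane(r,"side",c["side"],.096))
# module, colour: plate is white, board green bright, not bench
for n,box in(("top",(335,235,398,308)),("side",(284,262,350,306))):
    g=I[n].astype(int); m=((g.max(2)>95)).astype(np.uint8)
    m=cv2.morphologyEx(m,cv2.MORPH_CLOSE,np.ones((3,3)))
    b=blobs(m,box)[0]; rc=rect(b[2]); 
    cn,_=cv2.findContours(b[2].astype(np.uint8),cv2.RETR_EXTERNAL,cv2.CHAIN_APPROX_NONE)
    if n=="top":
        w=plane(r,n,cv2.boxPoints(rc),.006); print("plate corners",w.round(4).tolist(),"c",w.mean(0).round(4),"sides",[np.linalg.norm(w[i]-w[i-1]).round(4) for i in(1,2)])
    fill=cv2.drawContours(np.zeros(m.shape,np.uint8),cn,-1,1,-1)
    er=cv2.erode(fill,np.ones((5,5)))
    dk=er.astype(bool)&(g.max(2)<130)&(H[n][...,1]<255)
    for a,ce,mm in blobs(dk,box,3)[:9]: print(n,"dark",a,ce.round(1),plane(r,n,ce,.006)[0].round(4),g[mm].mean(0).round())
    # sink: heightened by depth is coarse; grey-beige, saturation
E
```

```text
top [(268, array([273. , 251.8])), (18, array([264.3, 236.6])), (13, array([265.3, 221.7]))]
((272.87548828125, 251.99221801757812), (5.614046096801758, 50.27690505981445), 3.5763344764709473)
bar corners [[0.463, 0.0924, 0.096], [0.5748, 0.0841, 0.096], [0.5737, 0.0716, 0.096], [0.4619, 0.0801, 0.096]]
side [(94, array([321.8, 211.7]))]
((322.5224609375, 211.74172973632812), (2.6048645973205566, 36.98302459716797), 88.26429748535156)
handle tri (array([0.51681076, 0.08126228, 0.10576206]), np.float64(0.00023622865435599208)) on plane .096 [[0.51809597 0.08206501 0.096     ]] [[0.51835307 0.09590852 0.096     ]]
plate corners [[0.421, -0.0741, 0.006], [0.5506, -0.1036, 0.006], [0.5323, -0.1847, 0.006], [0.403, -0.1543, 0.006]] c [ 0.4767 -0.1292  0.006 ] sides [np.float64(0.1329), np.float64(0.0831)]
top dark 30 [351.1 276.2] [ 0.4671 -0.0939  0.006 ] [66. 95. 80.]
top dark 21 [360.8 256.9] [ 0.5125 -0.1182  0.006 ] [61. 87. 74.]
top dark 20 [375.8 260. ] [ 0.5044 -0.1533  0.006 ] [62. 89. 75.]
top dark 19 [370.7 286.7] [ 0.4413 -0.1394  0.006 ] [61. 84. 73.]
top dark 18 [355.6 283.3] [ 0.4502 -0.1041  0.006 ] [60. 82. 71.]
top dark 12 [361.5 293.5] [ 0.426  -0.1172  0.006 ] [40. 75. 70.]
top dark 11 [369.9 250.4] [ 0.5275 -0.1402  0.006 ] [53. 81. 78.]
top dark 3 [354. 263.] [ 0.4983 -0.1017  0.006 ] [ 76. 107.  90.]
side dark 26 [327.5 279.1] [ 0.5113 -0.1051  0.006 ] [61. 90. 74.]
side dark 15 [326.9 289.5] [ 0.5045 -0.1484  0.006 ] [ 61. 103.  81.]
side dark 13 [303.4 287.6] [ 0.4419 -0.1345  0.006 ] [60. 99. 78.]
side dark 12 [305.5 279. ] [ 0.4508 -0.0987  0.006 ] [63. 95. 77.]
side dark 8 [310.5 292. ] [ 0.4595 -0.1545  0.006 ] [114. 111. 104.]
```

The bar is 112 × 12.5 mm on the expected plane. Triangulation and depth both put it about 10 mm high, so the lid may start slightly open. I'll check that and then open the lid along the arc, gripping with slack in height.

```bash
cat >> h.py <<'E'
def down(yt):  # tool down, tool y along the horizontal direction yt
    y=np.array([yt[0],yt[1],0.]);y/=np.linalg.norm(y);z=np.array([0,0,-1.]);return R.from_matrix(np.c_[np.cross(y,z),y,z]).as_quat()
E
python3 - <<'E'
from rig import r
from h import *
d=np.load("pics/top0.npz")["d"];C=cloud(r,"top",d)
print("bar z",[C[v,273-(v-252)//16][2].round(3) for v in range(232,274,6)],"lid z near->far",[C[252,u][2].round(3) for u in(200,204,208,212,240,246,250,254)])
xf=np.array([.074,.9973,0]);yf=np.array([-.9973,.074,0]);Z=np.array([0,0,1.])
h=np.array([.517,.0813,.105]); th0=np.arcsin((h[2]-.096)/.175)
hinge=h+.175*(xf*np.cos(th0)-Z*np.sin(th0))
o=hinge-.07*xf; o[2]=0; print("origin",o,"hinge",hinge, "pins px",proj(r,"top",[o+.052*yf+.05*Z,o-.052*yf+.05*Z]).round(1))
q=down(xf)
P=lambda th: hinge+.175*(-xf*np.cos(th)+Z*np.sin(th))-Z*r.pinch_z
a=P(th0)
assert r.solve_ik(P(1.9),q) is not None
r.move_gripper(.034,20)
r.move_pose(a+[0,0,.10],q)
print(r.movel(a+[0,0,-.002],velocity=.12,force_limit=12),r.current_tcp_pos()-a,r.current_ft_force())
r.move_gripper(0.0,20); print("width",r.current_width(),r.current_ft_force(),r.current_time_s())
E
```

```text
bar z [np.float64(0.11), np.float64(0.11), np.float64(0.117), np.float64(0.115), np.float64(0.107), np.float64(0.115), np.float64(0.11)] lid z near->far [np.float64(0.102), np.float64(0.097), np.float64(0.103), np.float64(0.103), np.float64(0.103), np.float64(0.111), np.float64(0.112), np.float64(0.038)]
origin [0.52475286 0.18578554 0.        ] hinge [0.52993286 0.25559654 0.096     ] pins px [[227.7 275.1]
 [230.8 230.1]]
False [ 0.00049969  0.00011811 -0.00143207] [ 0.22271013  0.21949092 -0.00522922]
width 0.011228598858638757 [ 0.13478503 -1.07563982  0.87111945] 4.7
```

The fingers hold the bar at 11 mm width. The predicted pins are within about 1 px of where they appear. Now I'll swing the lid open.

Run:
```python
from rig import r
from h import *
xf=np.array([.074,.9973,0]);Z=np.array([0,0,1.]);hinge=np.array([.52993286,.25559654,.096])
a=np.arcsin(.009/.175)
P=lambda th: hinge+.175*(-xf*np.cos(th)+Z*np.sin(th))-Z*r.pinch_z
F=[]
for th in np.linspace(a,1.88,13)[1:]:
    r.movel(P(th),velocity=.14); F.append(np.linalg.norm(r.current_ft_force()).round(1))
print(F,r.current_width(),r.current_time_s())
r.move_gripper(.05); e=r.current_tcp_pos(); r.movel(e+[0,0,.07],velocity=.15)
r.move_pose([.42,-.02,.33],down(xf))
for n in("top","side"):
    p,d=r.grab_frame(n); np.savez(f"pics/{n}1.npz",p=p,d=d)
z=lambda n,x,y,w,h,f:cv2.resize(np.load(f"pics/{n}1.npz")["p"][y:y+h,x:x+w,::-1],(w*f,h*f),interpolation=cv2.INTER_CUBIC)
im=np.zeros((600,800,3),np.uint8);im[:480,:400]=z("top",185,192,100,120,4);im[:400,400:]=z("side",270,150,100,100,4);cv2.imwrite("pics/z1.png",im)
print(r.current_time_s())
```

```text
[np.float64(2.0), np.float64(5.7), np.float64(8.8), np.float64(13.6), np.float64(18.9), np.float64(25.7), np.float64(25.3), np.float64(20.1), np.float64(10.5), np.float64(6.1), np.float64(5.4), np.float64(6.5)] 0.011033234233738325 8.8167
11.6417
```

View pics/z1.png

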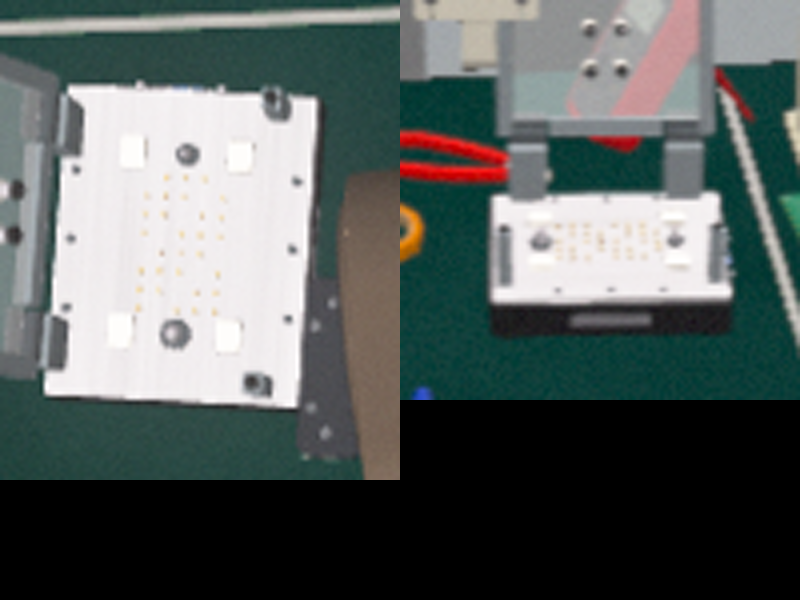

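The lid stands open and leans back. The pins show clearly on the deck at about (231.8,230.5) and (228.8,275.3) in the top view, and about (305,210) and (339,210) in the side view. Next I'll measure the pins, the deck, and the module's holes and sink in both views.

Run:
```python
from rig import r
from h import *
I={n:np.load(f"pics/{n}1.npz")["p"] for n in("top","side")}; I0={n:np.load(f"pics/{n}0.npz")["p"] for n in("top","side")}
def dark(g,box):  # darkness-weighted centroid against a bright surround
    x0,y0,x1,y1=box;w=g[y0:y1,x0:x1].astype(float).max(2); w=np.clip(np.percentile(w,85)-25-w,0,None)
    v,u=np.mgrid[y0:y1,x0:x1]; return np.array([(u*w).sum(),(v*w).sum()])/w.sum()
px={}
for nm,bt,bs in(("big",(224,271,234,281),(300,205,310,215)),("small",(227,226,237,236),(335,205,343,215))):
    a,b=dark(I["top"],bt),dark(I["side"],bs); P,g=tri(r,a,b)
    print(nm,a.round(1),b.round(1),"tri",P.round(4),"gap",round(g,4)); 
    px[nm]=[plane(r,"top",a,.051)[0],plane(r,"side",b,.051)[0]]; print(np.round(px[nm],4))
for k in(0,1):
    D=px["big"][k]-px["small"][k];print("pin dist",np.linalg.norm(D[:2]).round(4),"y_f yaw",np.degrees(np.arctan2(D[1],D[0])).round(2))
# deck
g=I["top"].min(2); m=g>150
b=blobs(m,(195,205,268,298))[0]; w=plane(r,"top",cv2.boxPoints(rect(b[2])),.040); print("deck",w.round(4).tolist(),w.mean(0).round(4),[np.linalg.norm(w[i]-w[i-1]).round(4) for i in(1,2)])
# module holes
h={}
for nm,bt,bs in(("hole",(356,288,367,299),(293,281,302,290)),("slot",(364,245,376,256),(332,281,341,288))):
    a,b=dark(I0["top"],bt),dark(I0["side"],bs); P,gp=tri(r,a,b); h[nm]=(plane(r,"top",a,.005)[0],plane(r,"side",b,.005)[0])
    print(nm,a.round(1),b.round(1),"tri",P.round(4),"gap",round(gp,4),np.round(h[nm],4).tolist())
for k in(0,1):
    D=h["hole"][k]-h["slot"][k]; print("dist",np.linalg.norm(D[:2]).round(4),"yaw",np.degrees(np.arctan2(D[1],D[0])).round(2),"mid",((h["hole"][k]+h["slot"][k])/2).round(4))
# heatsink: beige (low sat, not white), from side image top face
for n,box in(("top",(340,240,395,305)),("side",(300,264,335,300))):
    q=I0[n].astype(int); m=(q[...,0]>q[...,2]+8)&(q[...,0]>q[...,1]-8)&(q.max(2)>100)
    m=cv2.morphologyEx(m.astype(np.uint8),cv2.MORPH_CLOSE,np.ones((3,3)))
    b=blobs(m,box)[0]; rc=rect(b[2]); print(n,"sink",b[0],np.round(rc[0],1),np.round(rc[1],1),rc[2]); bp=cv2.boxPoints(rc)
    w=plane(r,n,bp,.034); print(w.round(4).tolist(),w.mean(0).round(4))
S=cloud(r,"side",np.load("pics/side0.npz")["d"]); q=S[268:290,311:322,:][...,2]; print("sink z side",np.percentile(q,[50,80,95]).round(4))
```

```text
big [228.6 275.1] [304.7 210.3] tri [0.4733 0.1885 0.0434] gap 0.0001
[[0.4727 0.1873 0.051 ]
 [0.4723 0.177  0.051 ]]
small [231.6 230.3] [338.3 209.7] tri [0.5772 0.181  0.0439] gap 0.0003
[[0.5759 0.18   0.051 ]
 [0.5758 0.1704 0.051 ]]
pin dist 0.1034 y_f yaw 175.92
pin dist 0.1036 y_f yaw 176.37
deck [[0.4414, 0.2675, 0.04], [0.6239, 0.2559, 0.04], [0.6106, 0.1064, 0.04], [0.4284, 0.1202, 0.04]] [0.5261 0.1875 0.04  ] [np.float64(0.1828), np.float64(0.1501)]
hole [361.6 292.3] [298.7 285.2] tri [ 0.4298 -0.1178  0.0014] gap 0.0015 [[0.4289, -0.1176, 0.005], [0.4302, -0.122, 0.005]]
slot [369.8 250.4] [336.4 285.8] tri [ 0.5293 -0.1397  0.009 ] gap 0.0045 [[0.5275, -0.14, 0.005], [0.5322, -0.1348, 0.005]]
dist 0.1012 yaw 167.22 mid [ 0.4782 -0.1288  0.005 ]
dist 0.1028 yaw 172.86 mid [ 0.4812 -0.1284  0.005 ]
top sink 443 [368.2 272.3] [28.6 17.5] 14.03624439239502
[[0.4625, -0.0951, 0.034], [0.5016, -0.106, 0.034], [0.484, -0.1697, 0.034], [0.445, -0.1586, 0.034]] [ 0.4733 -0.1323  0.034 ]
side sink 317 [315.6 283.1] [15.3 24. ] 8.130102157592773
[[0.445, -0.1931, 0.034], [0.4628, -0.0954, 0.034], [0.503, -0.1088, 0.034], [0.4834, -0.2055, 0.034]] [ 0.4736 -0.1507  0.034 ]
sink z side [0.0299 0.0344 0.0362]
```

The deck measures 183 × 150 mm, the pins are 103.4 mm apart and the holes 101 mm, against 184 × 150, 104 and 104 expected. From the deck, pins and handle together, the fixture is at (0.525, 0.185) with its y axis at 176°. The module is at (0.4775, -0.129), yaw 167.2°, with its sink about 34 mm high. I'll grasp it now.

Run:
```python
from rig import r
from h import *
u=lambda a:np.array([np.cos(np.radians(a)),np.sin(np.radians(a))])
q0=r.current_q()
best=min(((np.abs(np.array(j)-q0).max(),s) for s in(1,-1) if (j:=r.solve_ik([.4775,-.129,.12],down(s*u(167.2)))) is not None))
s=best[1];print(best)
q=down(s*u(167.2))
r.move_gripper(.064,15); r.move_pose([.4775,-.129,.11],q)
print("touch",r.movel([.4775,-.129,.0115],velocity=.1,force_limit=6),r.current_tcp_pos())
r.move_gripper(0,25); print("w",r.current_width(),r.current_ft_force(),r.current_tcp_pos())
f0=r.current_ft_force()
r.movel([.4775,-.129,.17],velocity=.12); print("w",r.current_width(),"weight",r.current_ft_force()-f0,r.current_time_s())
qp=down(s*u(175.9))
r.move_pose([.525,.185,.17],qp); r.movel([.525,.185,.095],velocity=.12)
for n in("top","side"):
    p,d=r.grab_frame(n); np.savez(f"pics/{n}2.npz",p=p,d=d)
z=lambda n,x,y,w,h,f:cv2.resize(np.load(f"pics/{n}2.npz")["p"][y:y+h,x:x+w,::-1],(w*f,h*f),interpolation=cv2.INTER_CUBIC)
im=np.zeros((500,800,3),np.uint8);im[:480,:400]=z("top",185,192,100,120,4);im[:,400:]=z("side",270,130,100,125,4);cv2.imwrite("pics/z2.png",im)
print(r.current_time_s(),r.current_tcp_pos(),r.current_orientation(),s)
```

```text
(np.float64(1.1219395403270929), -1)
touch False [ 0.47790435 -0.1290988   0.01197629]
w 0.04170751528628344 [-0.85459709  0.29935295  4.92227631] [ 0.47771875 -0.12896536  0.01175   ]
w 0.04162889959702547 weight [ 0.25131014  0.15926798 -8.24835515] 16.25
18.3333 [0.52572427 0.18504657 0.09588487] [7.32044095e-01 6.81256765e-01 7.78659570e-04 2.39096939e-04] -1
```

View pics/z2.png

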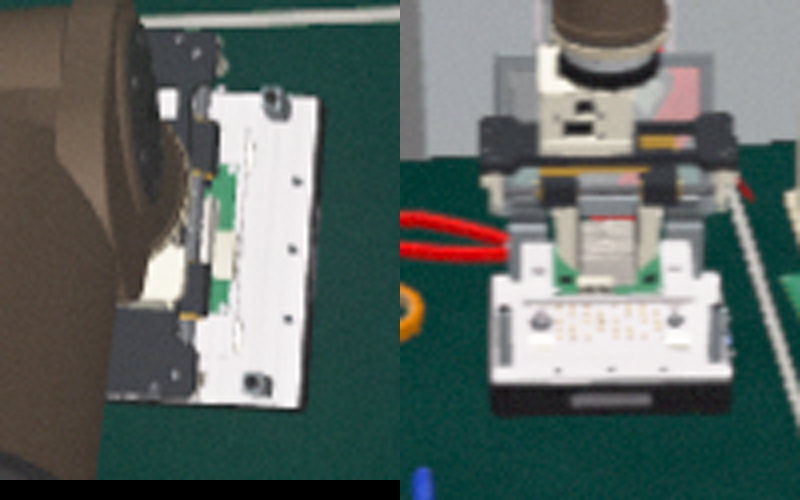

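The module is held level above the nest. In the side view its holes are at about (305,197) and (339,197), directly above the pins at (305,210) and (339,210). I'll work out the x offset from these.

Run:
```python
from rig import r
from h import *
g=np.load("pics/side2.npz")["p"];t=np.load("pics/top2.npz")["p"]
def dark(g,box):
    x0,y0,x1,y1=box;w=g[y0:y1,x0:x1].astype(float).max(2); w=np.clip(np.percentile(w,85)-25-w,0,None)
    v,u=np.mgrid[y0:y1,x0:x1]; return np.array([(u*w).sum(),(v*w).sum()])/w.sum()
K,o,A=cam(r,"side")
for nm,bh,bp in(("big",(300,194,310,201),(300,205,310,215)),("small",(335,194,343,200),(335,205,343,215))):
    a,b=dark(g,bh),dark(g,bp)
    print(nm,a.round(2),b.round(2),"hole",plane(r,"side",a,.088)[0].round(4),"pin",plane(r,"side",b,.0434)[0].round(4))
# predicted connector-side plate edge, top view: print brightness profile across it
row=t[252,236:252].max(1); print(row, t[240,236:252].max(1))
yf=np.array([-.9974,.0715,0]);xf=np.array([.0715,.9974,0]);c=np.array([.5257,.185,.0901])
print("pred edge px",proj(r,"top",[c-.04*xf,c-.04*xf+.05*yf,c-.04*xf-.05*yf]).round(1))
```

```text
big [307.27 197.12] [304.82 209.47] hole [0.4819 0.193  0.088 ] pin [0.474  0.1929 0.0434]
small [336.31 197.43] [338.26 208.75] hole [0.5703 0.1828 0.088 ] pin [0.5779 0.187  0.0434]
[237 160 182 232 234 235 232 224 199 206 238 238 240 238 240 237] [148 165 155 153 157 154 155 146 235 228 224 239 240 238 238 239]
pred edge px [[244.8 250.8]
 [243.3 273.2]
 [246.2 228.6]]
```

The holes' and pins' midpoints agree in x (0.5261 and 0.5260). The plate's edge appears where predicted, within 0.5 px. I'll lower it onto the pins gently, with a soft grip and a force stop.

Run:
```python
from rig import r
from h import *
r.move_gripper(0,12); r.wait(.2); print(r.current_tcp_pos(),r.current_width())
r.movel([.525,.185,.071],velocity=.06); r.wait(.2); f0=r.current_ft_force(); print(r.current_tcp_pos(),f0)
for z in np.arange(.068,.0559,-.0015):
    hit=r.movel([.525,.185,z],velocity=.02,force_limit=8)
    print(round(z,4),hit,r.current_tcp_pos().round(4),(r.current_ft_force()-f0).round(2),r.current_moment().round(2))
    if hit: break
print(r.current_time_s())
```

```text
[0.52501838 0.1850706  0.09509537] 0.041673660940418994
[0.52525513 0.18504272 0.07127875] [-0.18146195 -0.10955313 -3.40571575]
0.068 False [0.5249 0.185  0.0679] [0.85 0.27 1.04] [-0.09  0.04  0.01]
0.0665 False [0.5249 0.185  0.0664] [-0.51  0.14  0.48] [-0.09  0.07  0.03]
0.065 False [0.5249 0.185  0.0649] [ 0.43 -0.27  0.34] [-0.14  0.06  0.  ]
0.0635 False [0.5252 0.185  0.0635] [-0.17 -0.02  0.06] [-0.13 -0.03 -0.04]
0.062 False [0.5257 0.1851 0.0621] [ 3.92  0.27 -1.72] [ 0.01 -0.83 -0.03]
0.0605 False [0.5258 0.1851 0.0607] [ 5.82  0.63 -0.74] [ 0.09 -1.24 -0.09]
0.059 False [0.5258 0.1852 0.0592] [5.88 0.17 1.15] [ 0.12 -1.31 -0.03]
0.0575 False [0.5259 0.1852 0.0578] [6.01 0.1  1.93] [ 0.14 -1.2  -0.02]
0.056 False [0.5259 0.1852 0.0568] [ 3.27  0.11 10.19] [-0.07 -0.69 -0.  ]
21.8
```

It slid onto the pins and bottomed out on the pads at TCP z 0.057, with about 10 N. I'll relax, release, back off and check.

Run:
```python
from rig import r
from h import *
r.movel([.5262,.1852,.0572],velocity=.02); print(r.current_ft_force())
r.move_gripper(.062); r.wait(.3)
r.movel([.5262,.1852,.15],velocity=.12)
xf=np.array([.074,.9973,0])
r.move_pose([.42,-.02,.33],down(xf))
for n in("top","side"):
    p,d=r.grab_frame(n); np.savez(f"pics/{n}3.npz",p=p,d=d)
z=lambda n,x,y,w,h,f:cv2.resize(np.load(f"pics/{n}3.npz")["p"][y:y+h,x:x+w,::-1],(w*f,h*f),interpolation=cv2.INTER_CUBIC)
im=np.zeros((500,800,3),np.uint8);im[:480,:400]=z("top",185,192,100,120,4);im[:,400:]=z("side",270,130,100,125,4);cv2.imwrite("pics/z3.png",im)
print(r.current_time_s())
```

```text
[ 3.04614928  0.24088858 -1.37762637]
25.3667
```

View pics/z3.png

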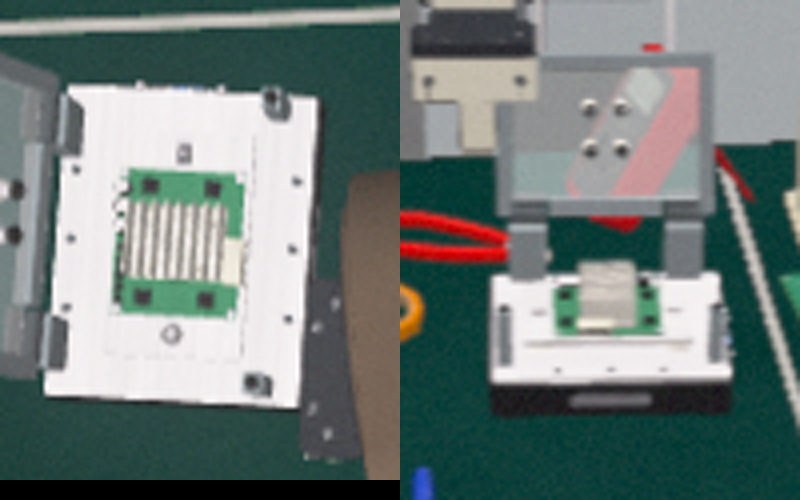

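The module sits flat, with both pins showing in the holes at crop (184,153) and (171,334), and the sink square. Now I'll close the lid by running the arc in reverse.

Run:
```python
from rig import r
from h import *
xf=np.array([.074,.9973,0]);Z=np.array([0,0,1.]);hinge=np.array([.5305,.2553,.096])
P=lambda th: hinge+.175*(-xf*np.cos(th)+Z*np.sin(th))-Z*r.pinch_z
q=down(xf)
r.move_gripper(.05,20)
a=P(1.88); r.move_pose(a+[0,0,.09],q)
print("touch",r.movel(a,velocity=.12,force_limit=10)); r.move_gripper(0,20); print("w",r.current_width(),r.current_ft_force())
F=[]
for th in np.linspace(1.88,0,14)[1:]:
    hit=r.movel(P(th),velocity=.13,force_limit=35); F.append(r.current_ft_force().round(1).tolist())
    if hit: print("hit",th);break
print(F[::2],F[-1],r.current_tcp_pos()-P(0),r.current_width(),r.current_time_s())
```

```text
touch False
w 0.010978099449132483 [-0.04108343  2.96332443  2.44298108]
[[-3.1, -0.2, 9.8], [-4.1, -4.1, 9.4], [-3.2, -5.4, 5.8], [-0.6, -4.4, -0.9], [-0.6, -2.1, -3.4], [0.2, -0.2, -5.1], [-2.6, -1.2, -3.6]] [-2.6, -1.2, -3.6] [-9.71385901e-05  6.05585619e-05  3.64432700e-04] 0.010727689265205058 33.1833
```

Run:
```python
from rig import r
from h import *
p=r.current_tcp_pos()
print(r.movel(p-[0,0,.008],velocity=.02,force_limit=18),r.current_tcp_pos()-p,r.current_ft_force())
r.move_gripper(.034); r.movel(p+[0,0,.05],velocity=.12); r.move_gripper(0)
b=r.current_tcp_pos(); r.wait(.2)
print("press",r.movel(np.array([p[0],p[1],.094]),velocity=.03,force_limit=15),r.current_tcp_pos(),r.current_ft_force())
r.movel(b,velocity=.12); r.move_pose([.42,-.02,.33],r.current_orientation())
for n in("top","side"):
    g,d=r.grab_frame(n); np.savez(f"pics/{n}4.npz",p=g,d=d)
z=lambda n,x,y,w,h,f:cv2.resize(np.load(f"pics/{n}4.npz")["p"][y:y+h,x:x+w,::-1],(w*f,h*f),interpolation=cv2.INTER_CUBIC)
im=np.zeros((500,800,3),np.uint8);im[:480,:400]=z("top",185,192,100,120,4);im[:,400:]=z("side",270,130,100,125,4);cv2.imwrite("pics/z4.png",im)
print(r.current_time_s())
```

```text
True [ 3.20625823e-04 -5.78231971e-05 -3.65675468e-03] [ 0.48044271 -0.29943615  3.83992848]
press True [0.51732804 0.0808116  0.1019846 ] [-3.25410472 -0.70642145 11.88907653]
37.8833
```

View pics/z4.png

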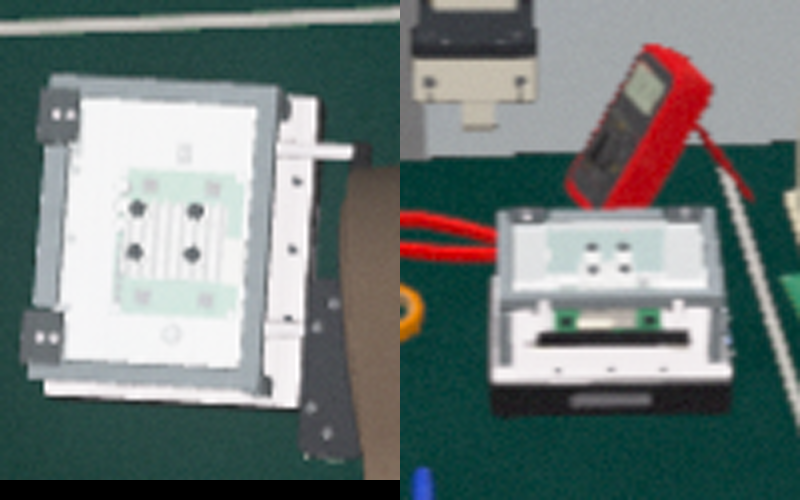

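The lid lies flat, and pressing on the bar met its top at 0.102 m, which is exactly its closed height. The module shows in place under the lid, and the arm is clear.

```bash
python3 -c "
from rig import r
print(r.job_done())"
```

```text
the job is handed in; nothing more can be done
None
```

I handed the job in at about 38 s: the module is seated home on both pins and released, the lid is fully closed, and the bystanders were never touched. The hand-in call returned no verdict, so I don't have the judge's result.

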